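Turn the vanity carousel to stow the hand cream and fetch the cup

ROBOT

A 7-joint arm with a two-finger parallel gripper is mounted at the origin on the work surface. World frame = base frame: x ahead of the robot, y to its left, z up, the work surface at z = 0. Lengths are in m, angles in rad, forces in N, time in s.
With the tool pointing down it reaches from about 0.425 to 0.825 m from the base axis. Payload 3.6 kg.
Tool frame: the origin (TCP) lies midway between the tips of the shut fingers; the grasp point (between the pads) lies r.grasp_offset behind it (r.grasp_offset is the distance from the TCP to the grasp point, in m); y points along the fingers, z is the direction in which the jaws open and shut, and the axes are right-handed (so a half turn about y gives the same grasp; the last joint's range is limited). The gripper opens to 85 mm and grips with 20 to 120 N. Pads are 22 mm wide; open, the fingers measure 114 mm over their backs; the gripper's body (76 mm by 85 mm) begins 54 mm behind the grasp point. The pads swing forward as they close: fully open they stand 13 mm farther back than shut.
Start: joints at [1.294, 0.615, -0.013, 1.423, 0.008, 1.103, -0.04], TCP at [0.161, -0.63, 0.231] pointing down, gripper open.
Joint ranges: [-3.12, 3.12], [-0.3, 2.06], [-1.34, 1.32], [0.26, 2.42], [-1.36, 4.5], [0.01, 1.98], [-2.84, 2.84]. Speed limits (rad/s): [2.79, 2.79, 3.14, 3.14, 3.14, 3.14, 3.14].

INTERFACE

Orientations are given as a rotation vector (axis times angle).
In Python, from bench import sensors, eyes, r gives the robot as it stands.
- The arm moves only by the tool apply_moves, never from a script. Its argument "moves" is one flat list of numbers, 7 for each row, row after row: the shift along the tool's x, y, z in m, then the turn, a rotation vector about the tool's x, y, z in degrees, then the opening, from 0 (shut) to 1 (fully open). In form: [dx, dy, dz, wx, wy, wz, jaw, dx, dy, dz, wx, wy, wz, jaw, ...]. A call has 1 to 8 rows; each row is the pose to reach, as a shift and turn from the pose commanded when the call began, along the tool's axes at that moment; what a row does not reach only later rows make up. A row lasts 1/8 s, in which the tool goes at most 62.5 mm and 10.7 degrees, less where a joint would pass 70% of its speed; a pose out of reach is approached as far as the arm can. A call with a gripper value outside its range is refused whole. The fingers move at their own pace and stop on an object; the grip force is fixed at half the most. Time passes only in rows, so rows that repeat a pose let the fingers close. It gives the time, the measured TCP pose, the force and the opening at its end, in the units of the state.
- sensors.read_state(): the state, without advancing time (a new reading comes with each control period).
- eyes.grab_frame(name): name is "side" or "top" or "wrist"; returns the picture (420x560x3 uint8, red, green, blue); there is no depth.
- eyes.get_calibration(name): a dict with "K" (3x3 intrinsics, pixels), "k1" (the pictures are not rectified: a ray, as slopes to the right and down, at radius r is drawn at 1 + k1 r^2 times it, then the intrinsics apply), "cam_to_world" (4x4, takes a point from camera to world coordinates); the wrist camera has in their place "mount" (4x4, takes a point from camera to tool coordinates, whose origin is the TCP and whose axes are the tool frame's). Camera axes: x right, y up, looking along -z (the intrinsics and any distortion apply to the point x, -y, -z); pixel columns grow to the right and rows downward; lengths in m; the calibration is good to about 2 mm. A picture is of the moment at which its call begins: read the wrist's pose just before it. get_calibration takes no time and is no camera call.
- r.sign_off(): hands the job in, once; it reports no verdict.
Trained networks look in the newest picture that a camera, given by its name, has taken for a name from the list of things; names that differ only in an ending like _2 or _b are one class to them, and where a whole thing is asked for, a point or a joint stands for the part that bears it (a point fixed in the world has none). Each returns a list of dicts, best first, with "score" (0 to 1); they miss things now and then, are a little off and sometimes report something else, mostly with a low value. They report only what shows in the picture. A call takes as long as a camera call. They do not tell look-alikes from the thing itself.
- eyes.boxes_of(query, camera): "box" ([left, top, right, bottom] in pixels, round what is visible of it).
The state is a dict: "clock": time; "q": joint angles; "joint_vel": joint speeds; "effort": joint torques, N m; "position": TCP position; "tool_rot": TCP orientation; "force": force on the tool from outside, world axes, zero at the start; "moment": the same for the moment, N m; "opening": finger opening in m.
Only numpy, scipy, OpenCV 4.12 (cv2) and the standard library are available. Lean on these libraries where they do the work, as an engineer would, in place of code of your own. Each camera call takes 0.05 s, during which the arm holds its last target. There are 200 camera calls.

TASK

Turn the carousel until the line of its empty bay meets the fixed pointer, then take the hand-cream tube from the caddy's top tray and lay it flat in that bay, wholly on the disc. Then turn the carousel until the line of the bay with the ceramic cup meets the pointer, and lift out the cup and set it down gently, upright, on the middle of the cork mat, leaving the carousel lined up with the tube still in its bay. Turn the carousel without jerking it, keep the cup and the lidded jar upright and the jar on the disc, and leave everything else where it is.

Things in the scene. Friction and masses are not known exactly. Their poses are not given: they have to be found in the camera images.
- hub (a point): Centre of the carousel's disc, on its upper surface (35 mm above the shelf); turns with the disc: x points along the middle of the empty bay, z up. The disc is light wood, 250 mm across, 17 mm thick, on a fixed grey stand. A grey hub post (40 mm across, 70 mm high) stands at the centre.
- divider (a point): Outer end, on the disc's surface, of the divider wall between bays a and b (120 mm from the centre). Three straight grey divider walls, 8 mm thick and 65 mm high, run on the disc from the hub to 120 mm from the centre, at 60, 180 and 300 degrees counter-clockwise from the empty bay's middle, making three equal open bays.
- turntable (a joint): Angle of the disc (rad), 0 at the start wherever it then stands, growing counter-clockwise seen from above. It turns freely both ways without stops, against a light even drag (about 0.07 N m, under 1 N at the end of a divider) and does not spring back; pushed slowly (0.1 m/s) it coasts a few degrees at most. Push a divider wall sideways with the fingertips.
- mark_a (a point): Middle of the dark steel line (22 by 7 mm, radial, flush) near the rim in the middle of the empty bay: 112 mm from the centre, on the disc's upper surface.
- mark_b (a point): The same line of the bay 120 degrees counter-clockwise (seen from above) from the empty bay. This bay holds either the cup or the jar.
- mark_c (a point): The same line of the bay 240 degrees counter-clockwise from the empty bay. It holds the other of cup and jar.
- index (a point): Fixed point that a bay's line must reach: 112 mm from the disc's centre, level with its surface, straight inward of the fixed pointer. The pointer is a small grey post (12 mm wide, to 37 mm above the shelf) with a steel tip, part of the stand, just outside the disc on the robot's side. When a bay is lined up its mark lies on this point.
- tube: Closed tube of hand cream, white with a grey cap, lying flat: 124 mm long, 44 mm wide at the flat tail, 40 mm wide and 26 mm thick at the middle, 0.1 kg or so. Origin under its middle, on its underside; x runs along it to the cap, y across, z up. Starts lying in the caddy's top tray, roughly along the robot's y.
- tube_cap (a point): Middle of the tube's capped end, 62 mm from its origin along +x, 13 mm up.
- tube_tail (a point): Middle of the tube's flat tail end, 62 mm from its origin along -x, 13 mm up.
- tray (a point): Centre of the inner floor of the caddy's top tray, 160 mm above the shelf, x and y along its sides. The caddy is fixed, grey plastic, three trays one above another, 200 mm (x) by 250 mm (y), walls 4 mm thick; the top tray's walls rise to 192 mm above the shelf (32 mm above its floor), open above.
- cup: White ceramic cup without handle, 62 mm across the mouth, slightly narrower below, 75 mm high, wall 4 mm, 0.18 kg or so. Origin at the centre of its underside, z up. Starts upright on the disc, about 80 mm from its centre, in the middle of its bay.
- jar: Closed amber jar with a steel lid, 54 mm across, 50 mm high: stands on the disc about 80 mm from its centre in the third bay, and stays there.
- mat_top (a point): Centre of the top of the square cork mat, 120 by 120 mm, 8 mm thick, fixed on the shelf to the right of the carousel (robot's view).
- hairbrush: Pink hairbrush, 190 mm, in the caddy's middle tray; to be left alone.
- nail_file: Steel nail file, 160 mm, in the caddy's bottom tray; to be left alone.
- lotion: White bottle, 60 mm across, 160 mm high, at the back right of the shelf; to be left alone.
- spray_can: Aluminium can, 48 mm across, 130 mm high, behind the gap between carousel and caddy; to be left alone.
- soap_dish: Soap dish with soap, 90 by 130 mm, 29 mm high, behind the cork mat; to be left alone.
- mat: The cork mat itself; origin under its centre.
Mind the look-alikes: they are no part of the job. Leave any blue, orange or turquoise look-alike of the tube alone.

How it is judged:
By the outcome, as a careful person would: the job done as asked, in the order asked, and still so for the second after the job is handed in, with the robot touching nothing.
It also fails if it takes over 72 s, if anything falls off the work surface, if the arm or the gripper's body presses on something with over 40 N, if the wrist force passes 120 N, or if a joint passes its speed limit or range.

## Working session

There is one attempt and no reset: what is moved stays moved. The work goes in short steps, Python scripts to look and compute and a tool call to move; the robot and the scene stay as the last step left them, time stands still between calls to the robot, and variables do not carry over. Pictures are saved under pics/ and viewed, about 8 in all and at most 12, crops included, and the job is handed in when it is done.

Besides the shell and the picture viewer there is one more tool, called after "Call:" by a JSON object that holds its "api" and its "payload", one argument or row to a line. apply_moves: Moves the arm, as the interface text tells. Its arguments: {"type":"object","properties":{"moves":{"type":"array"}},"required":["moves"]}

```bash
ls; mkdir -p pics; cat > h.py <<'E'
import numpy as np, cv2
from scipy.spatial.transform import Rotation as R
from bench import sensors, eyes, r
def cal(n):
    c=eyes.get_calibration(n)
    if 'cam_to_world' in c: T=np.array(c['cam_to_world'])
    else:
        s=sensors.read_state(); W=np.eye(4); W[:3,:3]=R.from_rotvec(s['tool_rot']).as_matrix(); W[:3,3]=s['position']
        T=W@np.array(c['mount'])
    return np.array(c['K']),c['k1'],T
def ray(n,uv,C=None):
    K,k1,T=C or cal(n)
    d=np.array([(uv[0]-K[0,2])/K[0,0],(uv[1]-K[1,2])/K[1,1]]); s=d.copy()
    for _ in range(20): s=d/(1+k1*(s@s))
    v=T[:3,:3]@np.array([s[0],-s[1],-1]); return T[:3,3],v
def onz(n,uv,z,C=None):
    o,v=ray(n,uv,C); return o+v*(z-o[2])/v[2]
def proj(n,P,C=None):
    K,k1,T=C or cal(n); p=np.linalg.inv(T)@np.append(P,1); s=np.array([p[0],-p[1]])/-p[2]
    s=s*(1+k1*(s@s)); return K[:2,:2]@s+K[:2,2]
def grab(n,f=None):
    im=np.array(eyes.grab_frame(n))
    if f: cv2.imwrite('pics/'+f,im[...,::-1])
    return im
def save(f,im): cv2.imwrite('pics/'+f,im[...,::-1])
E
python3 - <<'E'
from h import *
s=sensors.read_state(); print({k:np.round(v,3).tolist() for k,v in s.items()}, r.grasp_offset)
print(R.from_rotvec(s['tool_rot']).as_matrix().round(3))
a=grab('top','top0.png'); b=grab('side','side0.png')
for n in('top','side'):
    print(n,cal(n)[2].round(3).tolist(),cal(n)[0].round(1).tolist(),cal(n)[1])
    for q in('tube','cup','jar','hub','mat','tray','lotion','spray_can'):
        print(q,[(np.round(d['box']).tolist(),round(d['score'],2)) for d in eyes.boxes_of(q,n)[:4]])
E
```

```text
pics
{'clock': 0.0, 'q': [1.294, 0.616, -0.013, 1.425, 0.008, 1.103, -0.04], 'joint_vel': [-0.001, 0.001, 0.001, -0.0, 0.001, -0.001, -0.0], 'effort': [-0.0, -46.923, 0.26, -17.104, 0.01, 0.01, 0.0], 'position': [0.161, -0.629, 0.23], 'tool_rot': [-0.263, 2.091, -2.086], 'force': [-0.425, 0.019, -0.755], 'moment': [0.008, -0.01, -0.004], 'opening': 0.086} 0.0187
[[-0.969 -0.001  0.247]
 [-0.247  0.003 -0.969]
 [ 0.    -1.    -0.003]]
top [[-0.006, 0.995, -0.097, 0.416], [-1.0, -0.009, -0.023, -0.02], [-0.024, 0.097, 0.995, 1.327], [0.0, 0.0, 0.0, 1.0]] [[449.9, 0.0, 273.9], [0.0, 449.9, 208.6], [0.0, 0.0, 1.0]] 0.03931407902973932
tube [([154.0, 132.0, 172.0, 176.0], 0.88), ([181.0, 290.0, 223.0, 322.0], 0.85), ([130.0, 278.0, 163.0, 325.0], 0.7), ([125.0, 212.0, 174.0, 240.0], 0.57)]
cup [([285.0, 212.0, 306.0, 235.0], 0.89)]
jar [([291.0, 169.0, 310.0, 189.0], 0.68), ([100.0, 183.0, 216.0, 264.0], 0.6)]
hub [([268.0, 161.0, 356.0, 249.0], 0.63)]
mat [([381.0, 204.0, 423.0, 247.0], 0.65)]
tray [([265.0, 160.0, 352.0, 251.0], 0.65), ([100.0, 181.0, 216.0, 268.0], 0.63), ([246.0, 111.
[... 239 characters left out ...]
, 0.58, 1.009], [0.0, 0.0, 0.0, 1.0]] [[521.6, 0.0, 288.4], [0.0, 521.6, 204.5], [0.0, 0.0, 1.0]] -0.12782624243290683
tube [([340.0, 327.0, 394.0, 357.0], 0.98), ([272.0, 251.0, 294.0, 291.0], 0.94), ([170.0, 304.0, 221.0, 322.0], 0.8), ([353.0, 276.0, 388.0, 316.0], 0.69)]
cup [([286.0, 196.0, 304.0, 227.0], 0.66)]
jar [([243.0, 199.0, 266.0, 219.0], 0.77), ([229.0, 225.0, 329.0, 357.0], 0.16)]
hub [([237.0, 179.0, 318.0, 229.0], 0.86)]
mat [([286.0, 163.0, 320.0, 185.0], 0.88)]
tray [([229.0, 222.0, 332.0, 359.0], 0.83)]
lotion [([228.0, 144.0, 243.0, 191.0], 0.88), ([242.0, 181.0, 316.0, 231.0], 0.34)]
spray_can [([182.0, 206.0, 200.0, 252.0], 0.67), ([238.0, 180.0, 320.0, 231.0], 0.57)]
```

```bash
python3 - <<'E'
from h import *
t=cv2.imread('pics/top0.png'); 
save('t1.png',cv2.resize(t[100:340,90:440],None,fx=2.25,fy=2.25,interpolation=cv2.INTER_CUBIC)[...,::-1])
E
```

```text
(no output)
```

View pics/t1.png

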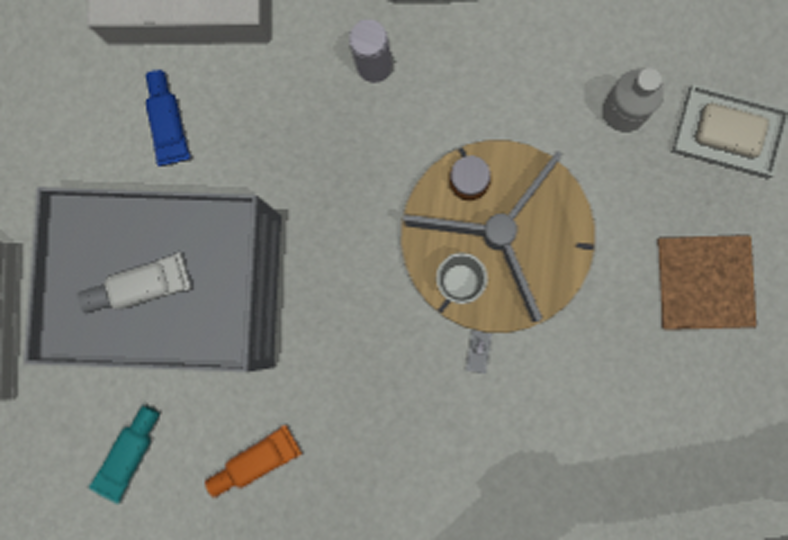

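The white tube with the grey cap in the tray is at full-picture pixel (150,226). The look-alikes are blue (164,153), teal (146,300) and orange (202,305). The empty bay's line is at (350,209), the cup's at (288,236), the jar's at (295,168), and the pointer at (302,255).

```bash
cat >> h.py <<'E'
from scipy.optimize import least_squares
def disc(im,n='top',z=0.035):
    "hub from wood mask rim"
    C=cal(n); hsv=cv2.cvtColor(im,cv2.COLOR_RGB2HSV)
    m=((hsv[...,0]>8)&(hsv[...,0]<28)&(hsv[...,1]>70)&(hsv[...,2]>70)).astype(np.uint8)
    m=cv2.morphologyEx(m,cv2.MORPH_CLOSE,np.ones((9,9)))
    nl,l,st,_=cv2.connectedComponentsWithStats(m); 
    c=max(cnt_i for cnt_i in cv2.findContours((l==1+np.argmax([s[4] if s[0]<330 else 0 for s in st[1:]])).astype(np.uint8),0,1)[0:1][0:1][0]) if 0 else max(cv2.findContours((l==1+int(np.argmax([s[4] if s[0]<340 else 0 for s in st[1:]]))).astype(np.uint8),0,1)[0],key=len)[:,0]
    P=np.array([onz(n,p,z,C)[:2] for p in c.astype(float)])
    f=least_squares(lambda x:np.hypot(*(P-x[:2]).T)-x[2],[*P.mean(0),.125],loss='soft_l1',f_scale=.002)
    return f.x,np.median(np.abs(f.fun))
def hubmarks(im,hub,n='top',z=0.035):
    "dark line angles: darkness profile on ring 103..121 mm at disc height"
    C=cal(n); g=im.astype(np.float32).mean(2)
    A=np.radians(np.arange(0,360,.5)); S=[]
    for a in A:
        q=np.array([proj(n,[hub[0]+rr*np.cos(a),hub[1]+rr*np.sin(a),z],C) for rr in np.linspace(.105,.119,5)],np.float32)
        S.append(cv2.remap(g,q[None,:,0],q[None,:,1],cv2.INTER_LINEAR).mean())
    return np.degrees(A),np.array(S)
E
python3 - <<'E'
from h import *
im=cv2.imread('pics/top0.png')[...,::-1].copy()
d,e=disc(im); print('disc',d,e)
C=cal('top')
f=lambda u,v:(90+u/2.25,100+v/2.25)
print('hubpost top',onz('top',f(501,230),.105))
a,S=hubmarks(im,d[:2])
from scipy.signal import find_peaks
p,_=find_peaks(-S,prominence=25); print([(a[i],S[i].round()) for i in p])
for nm,uv in dict(me=(585,245),mc=(445,306),mb=(462,152)).items():
    P=onz('top',f(*uv),.035)[:2]-d[:2]; print(nm,np.hypot(*P),np.degrees(np.arctan2(P[1],P[0])))
for uv in((478,340),(478,366)):
    P=onz('top',f(*uv),.037)[:2]-d[:2];print('ptr',P,np.hypot(*P),np.degrees(np.arctan2(P[1],P[0])))
for nm,uv,z in(('cup',(461,277),.11),('mat',(707,281),.008),('tubecap',(80,300),.173),('tail',(184,274),.173)): print(nm,onz('top',f(*uv),z))
for uv in((40,190),(255,200),(250,362),(30,360)): print('traycorner',onz('top',f(*uv),.192))
for i,uv in(('mat',(660,238)),('mat',(755,326))): print(i,onz('top',f(*uv),.008))
s=cv2.imread('pics/side0.png')
save('s1.png',cv2.resize(s[130:370,150:430],None,fx=2.5,fy=2.5,interpolation=cv2.INTER_CUBIC)[...,::-1])
E
```

```text
disc [ 0.55395336 -0.09602893  0.12192145] 0.0007524103206519583
hubpost top [ 0.55207191 -0.09721021  0.105     ]
[(np.float64(22.0), np.float32(92.0)), (np.float64(82.0), np.float32(59.0)), (np.float64(142.0), np.float32(67.0)), (np.float64(202.0), np.float32(62.0)), (np.float64(262.5), np.float32(63.0)), (np.float64(325.5), np.float32(97.0))]
me 0.11311712131394368 -97.26696353363744
mc 0.11282946762638232 143.58914662142325
mb 0.1160605497213524 21.83797321634036
ptr [-0.13414171  0.02564634] 0.13657134594832152 169.1763304036364
ptr [-0.16679394  0.02607293] 0.16881948261447646 171.11552601215934
cup [ 0.49509384 -0.04806219  0.11      ]
mat [ 0.49418251 -0.36757382  0.008     ]
tubecap [0.46826862 0.38903247 0.173     ]
tail [0.49701954 0.27056854 0.173     ]
traycorner [0.59272953 0.43093627 0.192     ]
traycorner [0.57910888 0.18640017 0.192     ]
traycorner [0.39665296 0.19028055 0.192     ]
traycorner [0.40092565 0.43622984 0.192     ]
mat [ 0.55052917 -0.30920447  0.008     ]
mat [ 0.4359976  -0.42625502  0.008     ]
```

View pics/s1.png

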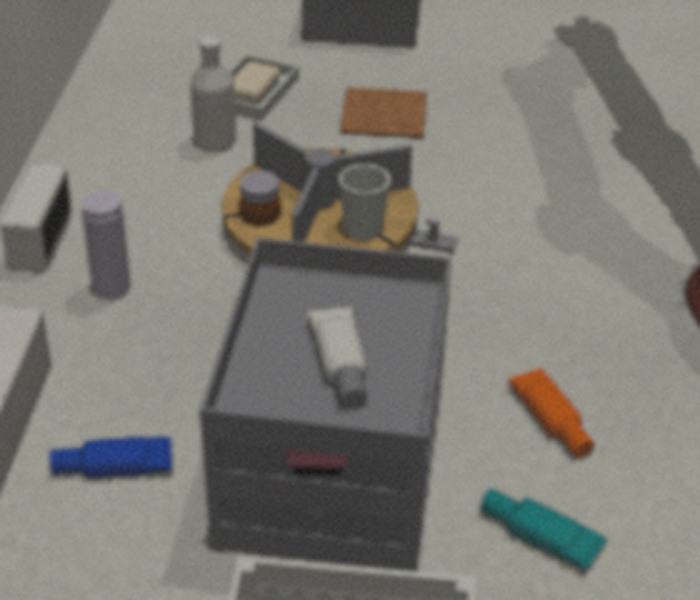

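Side view: the white tube lies alone in the top tray, crop (340,355), with its tail toward the carousel. The cup (365,200), the jar (260,197) and the pointer (435,235) agree with the top view. The top view puts the hub at about (0.554,-0.096), with lines at 262° (empty), 22° (jar) and 142° (cup), and the pointer at about 170°. So I turn clockwise 92° first and counter-clockwise 120° later. I'll straddle the wall at 202° with the jaws nearly shut.

```bash
cat >> h.py <<'E'
HUB=np.array([.554,-.096])
def RR(phi):
    p=np.radians(phi); c,s=np.cos(p),np.sin(p); return np.array([[s,0,c],[-c,0,s],[0,-1,0]])
def onhub(rad,ang,z): a=np.radians(ang); return np.array([HUB[0]+rad*np.cos(a),HUB[1]+rad*np.sin(a),z])
def plan(targets,start=None):
    s=sensors.read_state()
    p0,R0=(s['position'],R.from_rotvec(s['tool_rot']).as_matrix()) if start is None else (np.array(start[0]),RR(start[1]))
    for p,phi in targets:
        d=R0.T@(np.array(p)-p0); w=np.degrees(R.from_matrix(R0.T@RR(phi)).as_rotvec()); print(np.round(d,4).tolist(),np.round(w,1).tolist())
def where():
    s=sensors.read_state(); M=R.from_rotvec(s['tool_rot']).as_matrix()
    print('t',round(s['clock'],2),'p',np.round(s['position'],4),'phi',np.degrees(np.arctan2(M[1,2],M[0,2])).round(2),'tilt',np.degrees(np.arccos(-M[2,1])).round(2),'F',np.round(s['force'],1),'open',round(s['opening'],4),'q',np.round(s['q'],2))
E
python3 - <<'E'
from h import *
where()
P=onhub(.095,202,.2); print(P)
s0=([.161,-.63,.231],-75.7)
m=np.array(s0[0])+.5*(P-s0[0]); 
plan([(m,0),(P,112.2)])
plan([(P,112.2)],(m,4.3))
E
```

```text
t 0.9 p [ 0.1607 -0.6298  0.2313] phi -75.69 tilt 0.0 F [ 0.9 -0.3  0.1] open 0.0856 q [ 1.29  0.61 -0.01  1.42  0.01  1.1  -0.04]
[ 0.46591753 -0.13158763  0.2       ]
[-0.2096, 0.0158, -0.2035] [-0.0, -75.7, 0.0]
[-0.4189, 0.0313, -0.4073] [0.0, 172.1, -0.0]
[-0.2371, 0.0155, 0.1707] [-0.0, -107.9, -0.0]
```

Call:
{"api": "apply_moves", "payload": {
  "moves": [-0.21, 0.015, -0.2035, 0, -80, 0, 0.2, -0.21, 0.015, -0.2035, 0, -80, 0, 0.2, -0.21, 0.015, -0.2035, 0, -80, 0, 0.2, -0.21, 0.015, -0.2035, 0, -80, 0, 0.2, -0.21, 0.015, -0.2035, 0, -80, 0, 0.2, -0.21, 0.015, -0.2035, 0, -80, 0, 0.2, -0.21, 0.015, -0.2035, 0, -80, 0, 0.2, -0.21, 0.015, -0.2035, 0, -80, 0, 0.2]
}}

```text
clock: 1.9
position: [0.3139, -0.3808, 0.2165]
tool_rot: [-1.245, 1.151, -1.151]
force: [0.3, -0.0, 0.5]
opening: 0.0169
```

```bash
python3 - <<'E'
from h import *
where()
plan([(onhub(.095,202,.2),112.2)])
E
```

```text
t 1.9 p [ 0.3139 -0.3808  0.2165] phi 4.51 tilt 0.03 F [ 0.3 -0.   0.5] open 0.0169 q [ 1.13  0.42 -0.42  1.88  0.21  0.89  0.69]
[-0.2365, 0.0165, 0.1711] [0.0, -107.7, 0.0]
```

Call:
{"api": "apply_moves", "payload": {
  "moves": [-0.2365, 0.0165, 0.171, 0, -107.7, 0, 0.2, -0.2365, 0.0165, 0.171, 0, -107.7, 0, 0.2, -0.2365, 0.0165, 0.171, 0, -107.7, 0, 0.2, -0.2365, 0.0165, 0.171, 0, -107.7, 0, 0.2, -0.2365, 0.0165, 0.171, 0, -107.7, 0, 0.2, -0.2365, 0.0165, 0.171, 0, -107.7, 0, 0.2, -0.2365, 0.0165, 0.171, 0, -107.7, 0, 0.2, -0.2365, 0.0165, 0.171, 0, -107.7, 0, 0.2]
}}

```text
clock: 2.9
position: [0.4668, -0.1321, 0.2]
tool_rot: [-1.571, -0.008, 0.008]
force: [-0.4, 0.1, -1.1]
opening: 0.0167
```

```bash
python3 - <<'E'
from h import *
where()
plan([(onhub(.095,202,.2),112.2)])
E
```

```text
t 2.9 p [ 0.4668 -0.1321  0.2   ] phi 90.6 tilt 0.03 F [-0.4  0.1 -1.1] open 0.0167 q [ 0.8   0.52 -0.85  1.91  0.48  0.93  1.3 ]
[-0.0008, -0.0, 0.0005] [0.0, -21.6, 0.0]
```

Call:
{"api": "apply_moves", "payload": {
  "moves": [-0.001, 0, 0.0005, 0, -21.6, 0, 0.2, -0.001, 0, 0.0005, 0, -21.6, 0, 0.2, -0.001, 0.06, 0.0005, 0, -21.6, 0, 0.2, -0.001, 0.06, 0.0005, 0, -21.6, 0, 0.2, -0.001, 0.06, 0.0005, 0, -21.6, 0, 0.2]
}}

```text
clock: 3.52
position: [0.4666, -0.1313, 0.1411]
tool_rot: [-1.55, -0.301, 0.298]
force: [-0.7, -0.1, 0.7]
opening: 0.0172
```

```bash
python3 - <<'E'
from h import *
where()
C=cal('wrist'); im=grab('wrist'); 
for a in (202,):
  for rr in(.12,.09,.05): 
    u=proj('wrist',onhub(rr,a,.1),C); print(u); 
    cv2.circle(im,tuple(int(x) for x in u),3,(255,0,0),-1)
p=proj('wrist',onhub(.112,262.2,.035),C); cv2.circle(im,tuple(int(x) for x in p),2,(0,255,0),-1)
p=proj('wrist',onhub(.112,142.2,.035),C); cv2.circle(im,tuple(int(x) for x in p),2,(0,255,0),-1)
p=proj('wrist',onhub(.112,170,.035),C); cv2.circle(im,tuple(int(x) for x in p),2,(0,255,0),-1)
p=proj('wrist',onhub(.0,170,.105),C); cv2.circle(im,tuple(int(x) for x in p),2,(0,0,255),-1)
save('w1.png',im)
E
```

```text
t 3.52 p [ 0.4666 -0.1313  0.1411] phi 111.86 tilt 0.11 F [-0.7 -0.1  0.7] open 0.0172 q [ 0.8   0.63 -0.87  1.98  0.65  0.83  1.51]
[273.73581421 198.23427146]
[273.90605856 244.61411725]
[274.11009827 300.21736504]
```

View pics/w1.png

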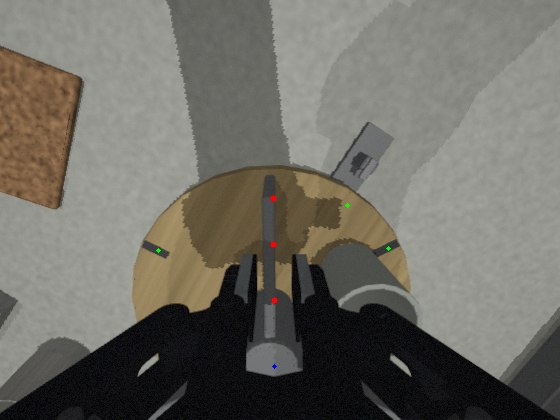

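The wrist view shows the wall centred between the fingers (wall at u≈270, fingers at 245 and 303). The predicted marks fall on the steel lines. I'll lower and nearly close.

Call:
{"api": "apply_moves", "payload": {
  "moves": [-0.001, 0.02, 0.001, 0, 0, 0, 0.2, -0.001, 0.045, 0.001, 0, 0, 0, 0.2, -0.001, 0.075, 0.001, 0, 0, 0, 0.2, -0.001, 0.075, 0.001, 0, 0, 0, 0.17, -0.001, 0.075, 0.001, 0, 0, 0, 0.14, -0.001, 0.075, 0.001, 0, 0, 0, 0.14]
}}

```text
clock: 4.32
position: [0.4654, -0.131, 0.0663]
tool_rot: [-1.551, -0.301, 0.297]
force: [-0.3, -0.3, -0.3]
opening: 0.0119
```

```bash
python3 - <<'E'
from h import *
where()
plan([(onhub(.095,202-a,.065),112-a) for a in (1,3,6,10,14,18,22,26)])
print()
plan([(onhub(.095,202-a,.065),112-a) for a in (4,8,12,16,20,24,28,32)],(onhub(.095,202,.065),112))
E
```

```text
t 4.33 p [ 0.4654 -0.131   0.0663] phi 111.85 tilt 0.17 F [-0.3 -0.3 -0.3] open 0.0119 q [ 0.71  0.73 -0.75  2.05  0.81  0.68  1.38]
[0.0003, 0.0013, 0.0009] [0.1, 0.8, 0.1]
[0.0004, 0.0013, 0.0042] [0.1, 2.8, 0.1]
[0.0008, 0.0013, 0.0092] [0.1, 5.8, 0.1]
[0.0017, 0.0013, 0.0158] [0.1, 9.8, 0.2]
[0.003, 0.0013, 0.0223] [0.1, 13.8, 0.2]
[0.0048, 0.0013, 0.0286] [0.1, 17.8, 0.2]
[0.0071, 0.0013, 0.0349] [0.1, 21.8, 0.2]
[0.0098, 0.0013, 0.0409] [0.1, 25.8, 0.2]

[0.0002, 0.0, 0.0066] [0.0, 4.0, 0.0]
[0.0009, 0.0, 0.0132] [0.0, 8.0, 0.0]
[0.0021, 0.0, 0.0198] [0.0, 12.0, 0.0]
[0.0037, 0.0, 0.0262] [0.0, 16.0, 0.0]
[0.0057, 0.0, 0.0325] [0.0, 20.0, 0.0]
[0.0082, 0.0, 0.0386] [0.0, 24.0, 0.0]
[0.0111, 0.0, 0.0446] [0.0, 28.0, 0.0]
[0.0144, 0.0, 0.0503] [0.0, 32.0, 0.0]
```

Call:
{"api": "apply_moves", "payload": {
  "moves": [0.0003, 0.001, 0.001, 0, 0.8, 0, 0.14, 0.0004, 0.001, 0.0042, 0, 2.8, 0, 0.14, 0.0008, 0.001, 0.0092, 0, 5.8, 0, 0.14, 0.0017, 0.001, 0.0158, 0, 9.8, 0, 0.14, 0.003, 0.001, 0.0223, 0, 13.8, 0, 0.14, 0.0048, 0.001, 0.0286, 0, 17.8, 0, 0.14, 0.0071, 0.001, 0.0349, 0, 21.8, 0, 0.14, 0.0098, 0.001, 0.0409, 0, 25.8, 0, 0.14]
}}

```text
clock: 5.32
position: [0.4583, -0.089, 0.064]
tool_rot: [-1.57, 0.056, -0.057]
force: [0.7, -1.1, 0.2]
opening: 0.0119
```

Call:
{"api": "apply_moves", "payload": {
  "moves": [0.0002, 0, 0.0066, 0, 4, 0, 0.14, 0.0009, 0, 0.0132, 0, 8, 0, 0.14, 0.0021, 0, 0.0198, 0, 12, 0, 0.14, 0.0037, 0, 0.0262, 0, 16, 0, 0.14, 0.0057, 0, 0.0325, 0, 20, 0, 0.14, 0.0082, 0, 0.0386, 0, 24, 0, 0.14, 0.0111, 0, 0.0446, 0, 28, 0, 0.14, 0.0144, 0, 0.0503, 0, 32, 0, 0.14]
}}

```text
clock: 6.32
position: [0.4756, -0.0398, 0.0639]
tool_rot: [-1.514, 0.494, -0.493]
force: [0.2, -0.0, -0.2]
opening: 0.0119
```

```bash
python3 - <<'E'
from h import *
where()
s=sensors.read_state(); d=s['position'][:2]-HUB; print(np.hypot(*d),np.degrees(np.arctan2(d[1],d[0])))
plan([(onhub(.095,110+a,.065),20+a) for a in (30,26,22,18,14,10,6,4)])
print()
plan([(onhub(.095,110-a,.065),20-a) for a in (0,)],(onhub(.095,114,.065),24))
E
```

```text
t 6.33 p [ 0.4756 -0.0398  0.0639] phi 53.88 tilt 0.04 F [ 0.2 -0.  -0.2] open 0.0119 q [ 0.34  0.65 -0.45  2.07  0.55  0.53  0.43]
0.09643022439087182 144.3560813762799
[0.0016, -0.0011, 0.0072] [0.0, 3.9, -0.0]
[0.0023, -0.0011, 0.0138] [0.0, 7.9, -0.0]
[0.0035, -0.0012, 0.0204] [0.0, 11.9, -0.0]
[0.0051, -0.0012, 0.0268] [0.0, 15.9, -0.0]
[0.0071, -0.0012, 0.0331] [0.0, 19.9, -0.0]
[0.0096, -0.0012, 0.0393] [0.0, 23.9, -0.0]
[0.0125, -0.0012, 0.0452] [0.0, 27.9, -0.0]
[0.0141, -0.0012, 0.0481] [0.0, 29.9, -0.0]

[0.0002, 0.0, 0.0066] [0.0, 4.0, 0.0]
```

Call:
{"api": "apply_moves", "payload": {
  "moves": [0.0016, 0, 0.0072, 0, 3.9, 0, 0.14, 0.0023, 0, 0.0138, 0, 7.9, 0, 0.14, 0.0035, 0, 0.0204, 0, 11.9, 0, 0.14, 0.0051, 0, 0.0268, 0, 15.9, 0, 0.14, 0.0071, 0, 0.0331, 0, 19.9, 0, 0.14, 0.0096, 0, 0.0393, 0, 23.9, 0, 0.14, 0.0125, 0, 0.0452, 0, 27.9, 0, 0.14, 0.0141, 0, 0.0481, 0, 29.9, 0, 0.14]
}}

```text
clock: 7.32
position: [0.5153, -0.0088, 0.0638]
tool_rot: [-1.379, 0.895, -0.894]
force: [-0.5, -0.2, 0.7]
opening: 0.012
```

Call:
{"api": "apply_moves", "payload": {
  "moves": [0.0001, 0, 0.0033, 0, 2, 0, 0.14, 0.0002, 0, 0.0055, 0, 3.3, 0, 0.14, 0.0002, 0, 0.0066, 0, 4, 0, 0.14, 0.0002, 0, 0.0066, 0, 4, 0, 0.14]
}}

```text
clock: 7.82
position: [0.5219, -0.007, 0.0638]
tool_rot: [-1.355, 0.946, -0.946]
force: [-0.8, 0.3, 0.4]
opening: 0.012
```

```bash
cat >> h.py <<'E'
from scipy.signal import find_peaks
def lines(tag):
    im=grab('top',tag+'.png'); d,e=disc(im); print('disc',d.round(4),round(e,4))
    for h in (d[:2],HUB):
        a,S=hubmarks(im,h); k=find_peaks(-np.r_[S,S],prominence=20)[0]; k=[i for i in k if i<len(S)]
        out=[]
        for i in k:
            j=np.arange(i-8,i+9)%len(S); w=np.clip(S.max()*.8-S[j],0,None); out.append((round(float(a[i]+((np.arange(-8,9)*.5)*w).sum()/w.sum()),1),int(S[i])))
        print(out)
    return im
E
python3 - <<'E'
from h import *
where()
s=sensors.read_state(); d=s['position'][:2]-HUB; print(np.hypot(*d),np.degrees(np.arctan2(d[1],d[0])))
im=lines('top1')
save('t2.png',cv2.resize(im[150:270,240:380],None,fx=5,fy=5,interpolation=cv2.INTER_CUBIC))
E
```

```text
t 7.83 p [ 0.5219 -0.007   0.0638] phi 20.15 tilt 0.02 F [-0.8  0.3  0.4] open 0.012 q [ 0.17  0.67 -0.3   1.96  0.35  0.56 -0.01]
0.09464433147331941 109.8575360187282
disc [ 0.5614 -0.1059  0.1123] 0.0074
[(181.6, 40), (225.2, 68), (289.3, 121), (356.2, 97)]
[(50.2, 82), (113.0, 40), (188.7, 50), (231.4, 60), (290.7, 98), (352.5, 87)]
```

View pics/t2.png

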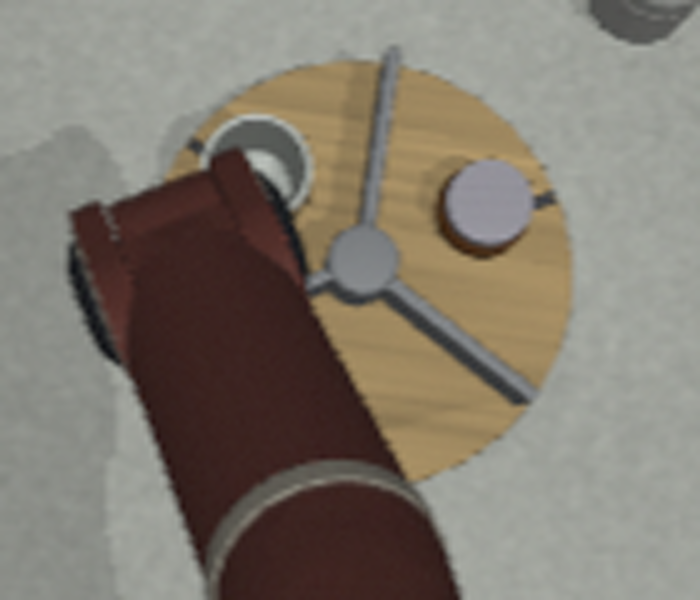

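The arm hides the near side. The cup's and jar's lines sit at 50.2° and 290.7°, so the empty bay is at about 170.4°. Now I lift off and go above the tube.

```bash
python3 - <<'E'
from h import *
plan([([.4826,.33,.27],13.8)])
E
```

```text
[-0.3299, -0.2061, 0.0793] [-0.0, 6.4, 0.0]
```

Call:
{"api": "apply_moves", "payload": {
  "moves": [0, -0.03, 0, 0, 0, 0, 0.2, 0, -0.08, 0, 0, 0, 0, 0.2, 0, -0.14, 0, 0, 0, 0, 0.2, 0, -0.2, 0, 0, 0, 0, 0.2, 0, -0.206, 0, 0, 0, 0, 0.2]
}}

```text
clock: 8.5
position: [0.5245, -0.0066, 0.2748]
tool_rot: [-1.348, 0.938, -0.953]
force: [-0.4, 0.8, -0.0]
opening: 0.0172
```

Call:
{"api": "apply_moves", "payload": {
  "moves": [-0.33, 0, 0.0793, 0, 6.4, 0, 0.85, -0.33, 0, 0.0793, 0, 6.4, 0, 0.85, -0.33, 0, 0.0793, 0, 6.4, 0, 0.85, -0.33, 0, 0.0793, 0, 6.4, 0, 0.85, -0.33, 0, 0.0793, 0, 6.4, 0, 0.85, -0.33, 0, 0.0793, 0, 6.4, 0, 0.85, -0.33, 0, 0.0793, 0, 6.4, 0, 0.85, -0.33, 0, 0.0793, 0, 6.4, 0, 0.85]
}}

```text
clock: 9.5
position: [0.483, 0.328, 0.2689]
tool_rot: [-1.315, 1.032, -1.033]
force: [0.4, -0.9, 0.7]
opening: 0.0726
```

```bash
python3 - <<'E'
from h import *
where()
im=lines('top2')
C=cal('wrist'); w=grab('wrist')
for P,c in (([.468,.389,.173],(255,0,0)),([.497,.2706,.173],(0,255,0)),([.4826,.33,.186],(0,0,255))):
    u=proj('wrist',P,C); print(u.round(1)); cv2.circle(w,tuple(int(x) for x in u),3,c,-1)
a=cv2.resize(im[150:270,255:375],(480,480),interpolation=cv2.INTER_CUBIC)
save('m3.png',np.hstack([cv2.resize(w,(320,240)),a[:240,:]])) if 0 else None
cv=np.zeros((420,980,3),np.uint8); cv[:,:560]=w; cv[:,560:]=cv2.resize(im[150:270,250:370],(420,420),interpolation=cv2.INTER_CUBIC)
save('m3.png',cv2.resize(cv,None,fx=.81,fy=.81,interpolation=cv2.INTER_AREA))
E
```

```text
t 9.5 p [0.483  0.328  0.2689] phi 13.64 tilt 0.16 F [ 0.4 -0.9  0.7] open 0.0726 q [-0.36  0.51 -0.44  1.56  0.23  1.13 -0.61]
disc [ 0.5539 -0.0959  0.1218] 0.0008
[(50.2, 94), (111.1, 75), (171.0, 73), (231.5, 60), (290.8, 99), (352.4, 88)]
[(50.3, 94), (111.1, 74), (171.0, 73), (231.4, 60), (290.7, 99), (352.5, 88)]
[274.2 125.8]
[274.8 276.3]
[274.7 211.9]
```

View pics/m3.png

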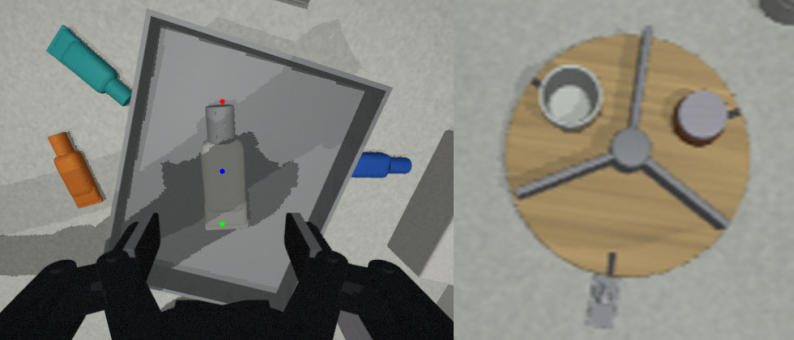

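The white tube lies under the gripper: cap at (220,104), tail at (226,228) in the crop, so about 2° more turned and 3 mm nearer than first measured. The bay's line now points at the post to within about 1°; I'll refine that later.

```bash
python3 - <<'E'
from h import *
plan([([.4838,.327,.161],16)])
E
```

```text
[0.0006, 0.1084, 0.0003] [0.0, -2.4, 0.1]
```

Call:
{"api": "apply_moves", "payload": {
  "moves": [0.0006, 0.05, 0, 0, -2.4, 0, 0.85, 0.0006, 0.09, 0, 0, -2.4, 0, 0.85, 0.0006, 0.108, 0, 0, -2.4, 0, 0.85, 0.0006, 0.108, 0, 0, -2.4, 0, 0.6, 0.0006, 0.108, 0, 0, -2.4, 0, 0.3, 0.0006, 0.108, 0, 0, -2.4, 0, 0.3, 0.0006, 0.108, 0, 0, -2.4, 0, 0.3, 0.0006, 0.108, 0, 0, -2.4, 0, 0.3]
}}

```text
clock: 10.6
position: [0.4833, 0.3298, 0.1631]
tool_rot: [-1.327, 0.998, -1.0]
force: [0.5, -1.5, 6.1]
opening: 0.0389
```

Call:
{"api": "apply_moves", "payload": {
  "moves": [0, 0, 0, 0, 0, 0, 0.3, 0, -0.03, 0, 0, 0, 0, 0.3, 0, -0.08, 0, 0, 0, 0, 0.3, 0, -0.09, 0, 0, 0, 0, 0.3]
}}

```text
clock: 11.1
position: [0.4835, 0.3312, 0.2551]
tool_rot: [-1.323, 0.997, -0.999]
force: [-0.1, 0.4, -0.8]
opening: 0.0387
```

```bash
python3 - <<'E'
from h import *
where()
plan([(onhub(.076,170.5,.25),-9.5),(onhub(.076,170.5,.05),-9.5)])
w=cv2.imread('pics/w1.png')
c=cv2.resize(w[110:260,280:430],(600,600),interpolation=cv2.INTER_CUBIC)
save('m4.png',c[...,::-1])
E
```

```text
t 11.1 p [0.4835 0.3312 0.2551] phi 16.18 tilt 0.38 F [-0.1  0.4 -0.8] open 0.0387 q [-0.36  0.52 -0.45  1.58  0.25  1.09 -0.58]
[0.397, 0.0032, -0.1199] [-0.3, 25.7, -0.2]
[0.3976, 0.2032, -0.1211] [-0.3, 25.7, -0.2]
```

View pics/m4.png

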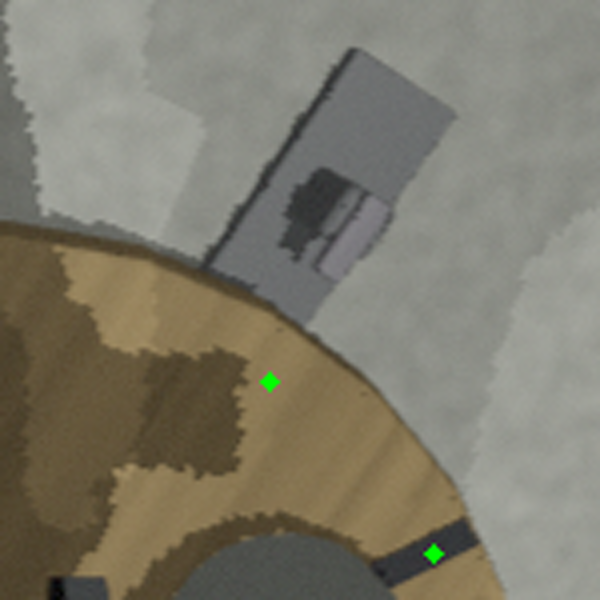

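```bash
python3 - <<'E'
from h import *
c=eyes.get_calibration('wrist'); W=np.eye(4); W[:3,:3]=R.from_rotvec([-1.55,-.301,.298]).as_matrix(); W[:3,3]=[.4666,-.1313,.1411]
C=(np.array(c['K']),c['k1'],W@np.array(c['mount']))
g=lambda u,v:(280+u/4,110+v/4)
def pr(n,uv,z):
    P=onz('wrist',g(*uv),z,C)[:2]; d=P-HUB; print(n,P.round(4),np.hypot(*d).round(4),np.degrees(np.arctan2(d[1],d[0])).round(2)); return P
pr('cupmark',(427,552),.035)
pr('tip in',(332,272),.037);pr('tip mid',(355,240),.037);pr('tip out',(383,210),.037)
for z in (.005,.018):
    a=pr('plate L out',(355,48),z);b=pr('plate R out',(455,115),z)
    c1=pr('pl L in',(215,262),z); d1=pr('pl R in',(315,312),z)
    e=(a+b)/2-HUB; print(np.degrees(np.arctan2(e[1],e[0])), np.hypot(*(a-b)), [np.degrees(np.arctan2(*(q)[::-1])) for q in (a-c1,b-d1)])
E
```

```text
cupmark [ 0.4662 -0.0298] 0.1099 142.99
tip in [ 0.4195 -0.0762] 0.136 171.62
tip mid [ 0.4122 -0.0749] 0.1434 171.54
tip out [ 0.405  -0.0726] 0.1509 171.07
plate L out [ 0.3783 -0.0822] 0.1762 175.52
plate R out [ 0.3827 -0.0563] 0.1758 166.96
pl L in [ 0.4304 -0.09  ] 0.1238 177.22
pl R in [ 0.4324 -0.0646] 0.1256 165.52
171.24224890022595 0.026283835157641912 [np.float64(171.5029481555217), np.float64(170.54491322486737)]
plate L out [ 0.379  -0.0859] 0.1753 176.7
plate R out [ 0.3832 -0.0612] 0.1743 168.48
pl L in [ 0.4286 -0.0933] 0.1254 178.78
pl R in [ 0.4306 -0.0691] 0.1263 167.7
172.60356344784398 0.02505813155193252 [np.float64(171.50294815552166), np.float64(170.5449132248674)]
```

Wrist-view measurements in one frame: the pointer is at about 171.2° and the empty bay's line at about 171.4° after the −91.5° turn, so it is aligned within the measuring error. Now carry the tube over.

Call:
{"api": "apply_moves", "payload": {
  "moves": [0.05, 0, -0.015, 0, 4, 0, 0.3, 0.1, 0, -0.03, 0, 8, 0, 0.3, 0.16, 0, -0.048, 0, 12, 0, 0.3, 0.22, 0, -0.066, 0, 16, 0, 0.3, 0.28, 0, -0.084, 0, 20, 0, 0.3, 0.34, 0, -0.102, 0, 23, 0, 0.3, 0.38, 0.003, -0.115, -0.3, 25.2, 0, 0.3, 0.397, 0.003, -0.12, -0.3, 25.2, 0, 0.3]
}}

```text
clock: 12.1
position: [0.4762, -0.0887, 0.2474]
tool_rot: [-1.135, 1.334, -1.326]
force: [-0.0, 0.4, -0.4]
opening: 0.039
```

```bash
python3 - <<'E'
from h import *
where()
plan([(onhub(.076,171,.038),-9)])
C=cal('wrist'); w=grab('wrist')
for P,c in ((onhub(.12,111,.1),(255,0,0)),(onhub(.12,231,.1),(255,0,0)),(onhub(.112,171,.035),(0,255,0)),(onhub(0,0,.105),(0,0,255))):
    u=proj('wrist',P,C); cv2.circle(w,tuple(int(x) for x in u),3,c,-1)
save('w5.png',w)
E
```

```text
t 12.1 p [ 0.4762 -0.0887  0.2474] phi -9.37 tilt 0.5 F [-0.   0.4 -0.4] open 0.039 q [ 0.34  0.36 -0.28  1.85  0.12  0.96 -0.16]
[-0.0055, 0.2093, 0.0036] [0.5, -0.4, 0.1]
```

View pics/w5.png

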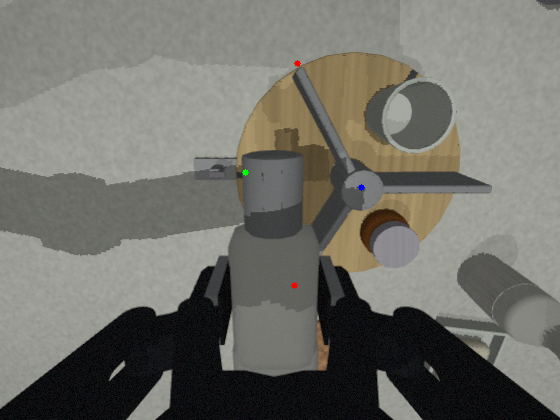

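The view shows the tube held squarely, cap at (273,190), over the bay, with the walls, pointer and index where predicted. Lowering it.

Call:
{"api": "apply_moves", "payload": {
  "moves": [-0.008, 0.02, 0.0036, 0.5, -0.4, 0, 0.3, -0.008, 0.07, 0.0036, 0.5, -0.4, 0, 0.3, -0.008, 0.12, 0.0036, 0.5, -0.4, 0, 0.3, -0.008, 0.165, 0.0036, 0.5, -0.4, 0, 0.3, -0.008, 0.19, 0.0036, 0.5, -0.4, 0, 0.3, -0.008, 0.198, 0.0036, 0.5, -0.4, 0, 0.3, -0.008, 0.203, 0.0036, 0.5, -0.4, 0, 0.3, -0.008, 0.203, 0.0036, 0.5, -0.4, 0, 0.3]
}}

```text
clock: 13.15
position: [0.4821, -0.0777, 0.0464]
tool_rot: [-1.132, 1.315, -1.322]
force: [0.4, 0.3, -0.7]
opening: 0.0387
```

```bash
python3 - <<'E'
from h import *
where()
plan([(onhub(.076,171,.038),-9)])
E
```

```text
t 13.15 p [ 0.4821 -0.0777  0.0464] phi -8.63 tilt 0.28 F [ 0.4  0.3 -0.7] open 0.0387 q [ 0.24  0.66 -0.18  2.06  0.27  0.43 -0.3 ]
[0.0068, 0.0084, -0.0022] [-0.3, 0.4, 0.1]
```

Call:
{"api": "apply_moves", "payload": {
  "moves": [0.003, 0.003, -0.002, 0, 0.4, 0, 0.3, 0.003, 0.005, -0.002, 0, 0.4, 0, 0.3, 0.003, 0.0065, -0.002, 0, 0.4, 0, 0.3, 0.003, 0.0065, -0.002, 0, 0.4, 0, 0.3]
}}

```text
clock: 13.65
position: [0.4792, -0.0805, 0.0393]
tool_rot: [-1.129, 1.321, -1.327]
force: [0.2, 0.4, -0.1]
opening: 0.0392
```

```bash
python3 -c "
from h import *
where(); plan([(onhub(.076,171,.038),-9)])"
```

```text
t 13.65 p [ 0.4792 -0.0805  0.0393] phi -9.04 tilt 0.22 F [ 0.2  0.4 -0.1] open 0.0392 q [ 0.24  0.67 -0.17  2.07  0.27  0.41 -0.3 ]
[0.0036, 0.0013, 0.0003] [-0.2, -0.0, 0.1]
```

Lower another 1.5 mm, then open to about 58 mm (jaw 0.68) and lift.

Call:
{"api": "apply_moves", "payload": {
  "moves": [0, 0.0015, 0, 0, 0, 0, 0.3, 0, 0.002, 0, 0, 0, 0, 0.38, 0, 0.002, 0, 0, 0, 0, 0.48, 0, 0.002, 0, 0, 0, 0, 0.62, 0, 0.002, 0, 0, 0, 0, 0.68, 0, -0.03, 0, 0, 0, 0, 0.68, 0, -0.09, 0, 0, 0, 0, 0.68, 0, -0.14, 0, 0, 0, 0, 0.68]
}}

```text
clock: 14.65
position: [0.4789, -0.0803, 0.1811]
tool_rot: [-1.128, 1.32, -1.327]
force: [1.3, 0.3, -0.7]
opening: 0.0581
```

```bash
python3 - <<'E'
from h import *
where()
plan([(onhub(.1,51,.24),-9),(onhub(.095,351,.2),-99)])
C=cal('wrist'); w=grab('wrist')
u=proj('wrist',onhub(.112,171,.035),C); print(u)
save('w6.png',w)
E
```

```text
t 14.65 p [ 0.4789 -0.0803  0.1811] phi -9.03 tilt 0.27 F [ 1.3  0.3 -0.7] open 0.0581 q [ 0.32  0.44 -0.28  1.95  0.17  0.77 -0.22]
[-0.0829, -0.0584, 0.1268] [-0.3, -0.0, 0.0]
[0.0037, -0.0181, 0.1717] [-0.2, 90.0, -0.2]
[235.83183798 196.51588204]
```

View pics/w6.png

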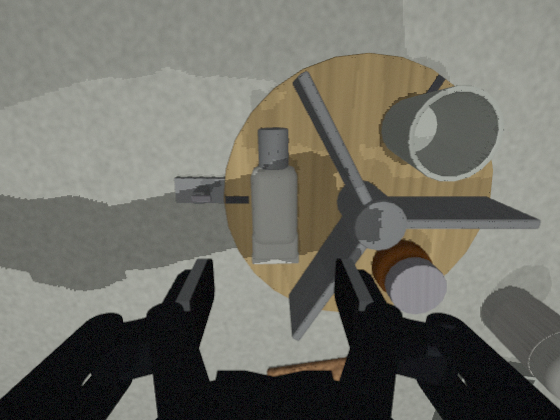

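```bash
python3 - <<'E'
from h import *
C=cal('wrist')
for z in(.037,.048,.061):
  for n,uv in dict(tailL=(253,262),tailR=(298,262),capL=(259,129),capR=(288,129)).items():
    d=onz('wrist',uv,z,C)[:2]-HUB; a=np.radians(171); print(z,n,'r',np.hypot(*d).round(4),'along',(d@[np.cos(a),np.sin(a)]).round(4),'tan',(d@[-np.sin(a),np.cos(a)]).round(4))
for n,uv,z in(('mark',(237,199.5),.035),('tip',(205,193),.037),('tip2',(192,191.5),.037),('cupmark',(437,84),.035)):
    d=onz('wrist',uv,z,C)[:2]-HUB; print(n,np.hypot(*d),np.degrees(np.arctan2(d[1],d[0])))
w=cv2.imread('pics/w6.png'); save('w6c.png',cv2.resize(w[110:290,160:400],None,fx=3.3,fy=3.3,interpolation=cv2.INTER_CUBIC)[...,::-1])
E
```

```text
0.037 tailL r 0.1151 along 0.0921 tan 0.0691
0.037 tailR r 0.0838 along 0.0468 tan 0.0696
0.037 capL r 0.1039 along 0.084 tan -0.0611
0.037 capR r 0.0845 along 0.0584 tan -0.0611
0.048 tailL r 0.1113 along 0.0915 tan 0.0634
0.048 tailR r 0.0798 along 0.0478 tan 0.0639
0.048 capL r 0.1041 along 0.0837 tan -0.0619
0.048 capR r 0.0855 along 0.059 tan -0.0619
0.061 tailL r 0.107 along 0.0907 tan 0.0567
0.061 tailR r 0.0753 along 0.0491 tan 0.0571
0.061 capL r 0.1044 along 0.0833 tan -0.0629
0.061 capR r 0.0867 along 0.0598 tan -0.0628
mark 0.10602204635075485 173.22877955260893
tip 0.13538873607313828 169.7357022057215
tip2 0.14740311876488446 169.2479010471571
cupmark 0.12001533355099317 45.780228357699215
```

View pics/w6c.png

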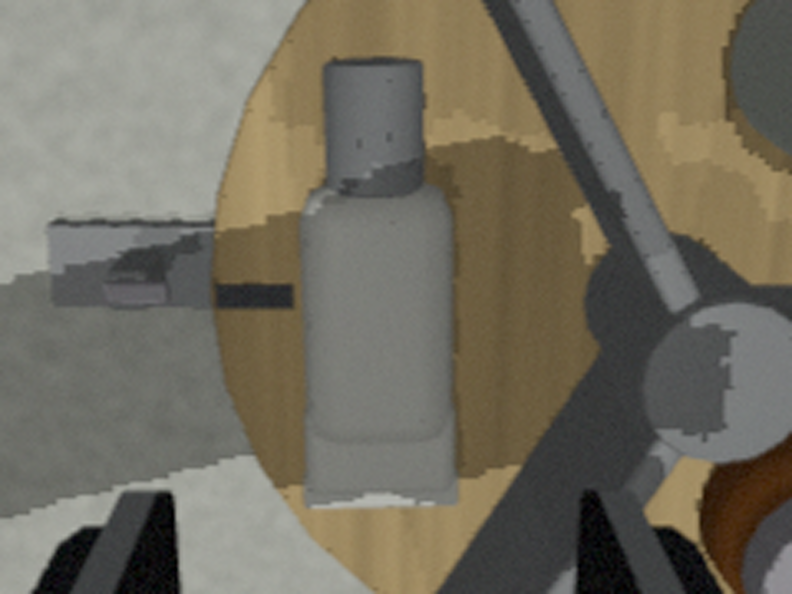

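The tube lies flat in the bay (tail at crop (380,500), cap at (372,65)), and the line points at the post, but my wrist numbers are inconsistent because the arm was still moving. I'll retake from higher, settled.

Call:
{"api": "apply_moves", "payload": {
  "moves": [0.03, -0.04, 0, 0, 0, 0, 0.68, 0.06, -0.08, 0, 0, 0, 0, 0.68, 0.06, -0.09, 0, 0, 0, 0, 0.68, 0.06, -0.09, 0, 0, 0, 0, 0.68, 0.06, -0.09, 0, 0, 0, 0, 0.68]
}}

```text
clock: 15.32
position: [0.4683, -0.1379, 0.2679]
tool_rot: [-1.131, 1.322, -1.323]
force: [0.3, 0.7, 0.5]
opening: 0.0583
```

```bash
cat >> h.py <<'E'
def rim(im,C,n='wrist',z=.035):
    hsv=cv2.cvtColor(im,cv2.COLOR_RGB2HSV)
    m=((hsv[...,0]>8)&(hsv[...,0]<28)&(hsv[...,1]>60)&(hsv[...,2]>40)).astype(np.uint8)
    c=np.concatenate([k[:,0] for k in cv2.findContours(m,0,1)[0] if len(k)>30]).astype(float)
    P=np.array([onz(n,p,z,C)[:2] for p in c]); h=HUB.copy()
    for t in (.02,.01,.006,.004,.004):
        d=np.hypot(*(P-h).T); k=np.abs(d-.125)<t
        h=least_squares(lambda x:np.hypot(*(P[k]-x).T)-.125,h,loss='soft_l1',f_scale=.001).x
    d=P[k]-h; return h,k.sum(),np.std(np.hypot(*d.T)),np.unique(np.degrees(np.arctan2(d[:,1],d[:,0]))//30*30)
E
python3 - <<'E'
from h import *
where()
C=cal('wrist'); w=grab('wrist'); h,n,e,cov=rim(w,C); print('hub',h,n,e,cov)
# rectified view, 0.4 mm/px, at z=.035 (x down? up = -170 dir)
N=600; a=np.radians(171); uh=np.array([np.cos(a),np.sin(a)]); th=np.array([-np.sin(a),np.cos(a)])
g=np.mgrid[0:N,0:N]; al=.19-g[0]*.0004; ta=(g[1]-300)*.0004
X=h[0]+al*uh[0]+ta*th[0]; Y=h[1]+al*uh[1]+ta*th[1]
K,k1,T=C; Ti=np.linalg.inv(T); p=np.einsum('ij,jab->iab',Ti,np.stack([X,Y,np.full_like(X,.035),np.ones_like(X)]))
sx,sy=p[0]/-p[2],-p[1]/-p[2]; f=1+k1*(sx**2+sy**2)
o=cv2.remap(w,(K[0,0]*sx*f+K[0,2]).astype(np.float32),(K[1,1]*sy*f+K[1,2]).astype(np.float32),cv2.INTER_CUBIC)
cv2.circle(o,(300,475),int(.125/.0004),(255,0,0),1); cv2.line(o,(300,0),(300,250),(0,255,0),1)
save('rect.png',o)
E
```

```text
t 15.32 p [ 0.4683 -0.1379  0.2679] phi -8.91 tilt 0.03 F [0.3 0.7 0.5] open 0.0583 q [ 0.46  0.34 -0.3   1.82  0.12  1.   -0.04]
hub [ 0.55501863 -0.09956314] 513 0.00114039650408251 [-180. -150. -120.  -90.  -60.  -30.    0.   30.   60.   90.  120.  150.]
```

View pics/rect.png

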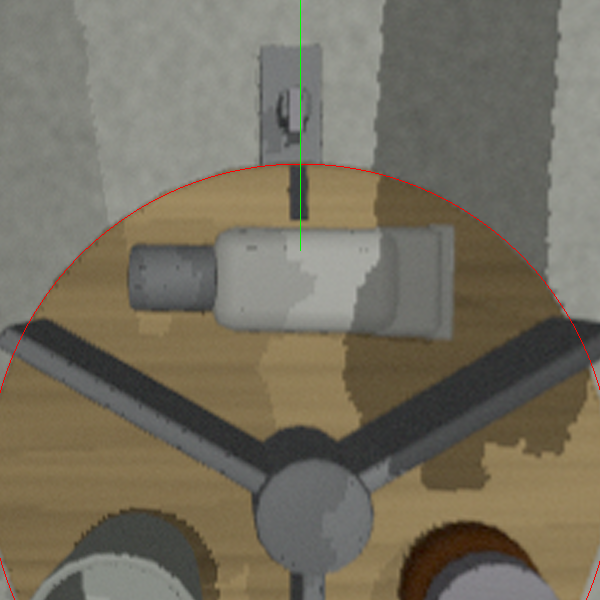

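The rectified view (0.4 mm/px) shows the tube flat, 20 mm or more inside the rim (circle) and clear of the walls. The line is at 298 and the pointer tip at about 295, so within about 0.5°. Next is the wall at 350.7°, to be turned +119.5°.

```bash
python3 - <<'E'
from h import *
plan([(onhub(.095,350.7,.2),-99.3)])
E
```

```text
[-0.0542, 0.0679, 0.1731] [-0.0, 90.4, -0.0]
```

Call:
{"api": "apply_moves", "payload": {
  "moves": [-0.02, 0, 0.06, 0, 10, 0, 0.2, -0.04, 0, 0.12, 0, 20, 0, 0.2, -0.054, 0.03, 0.173, 0, 31, 0, 0.2, -0.054, 0.068, 0.173, 0, 41, 0, 0.2, -0.054, 0.068, 0.173, 0, 51, 0, 0.2, -0.054, 0.068, 0.173, 0, 61, 0, 0.2, -0.054, 0.068, 0.173, 0, 71, 0, 0.2, -0.054, 0.068, 0.173, 0, 81, 0, 0.2]
}}

```text
clock: 16.38
position: [0.6479, -0.112, 0.2]
tool_rot: [-0.006, -2.218, 2.22]
force: [-0.1, -0.1, 0.1]
opening: 0.0172
```

Call:
{"api": "apply_moves", "payload": {
  "moves": [0, 0, 0, 0, 9.4, 0, 0.2, 0, 0, 0, 0, 9.4, 0, 0.2, 0, 0, 0, 0, 9.4, 0, 0.2]
}}

```text
clock: 16.75
position: [0.6483, -0.1127, 0.201]
tool_rot: [-0.175, -2.137, 2.139]
force: [-0.1, 0.1, 0.1]
opening: 0.017
```

```bash
python3 - <<'E'
from h import *
where()
plan([(onhub(.095,350.7,.064),-99.3)])
C=cal('wrist'); w=grab('wrist'); h,n,e,cov=rim(w,C); print('hub',h,n,e,cov)
for rr in(.12,.09,.05): 
    u=proj('wrist',onhub(rr,350.7,.1),C); cv2.circle(w,tuple(int(x) for x in u),2,(255,0,0),-1)
save('w8.png',w)
E
```

```text
t 16.75 p [ 0.6483 -0.1127  0.201 ] phi -99.26 tilt 0.13 F [-0.1  0.1  0.1] open 0.017 q [ 0.07  0.66  0.12  1.44 -0.09  1.05 -1.52]
[0.001, 0.137, -0.0014] [-0.1, 0.0, -0.1]
hub [ 0.5551671  -0.09772229] 416 0.0012324567239551673 [-180. -120.  -90.  -60.  -30.    0.   30.   60.  150.]
```

View pics/w8.png

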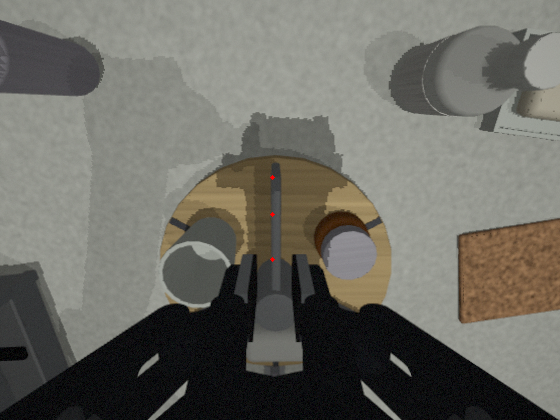

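The wall (u≈276) is centred between the fingers (247 and 302), with cup and jar clear. Lower and near-close.

Call:
{"api": "apply_moves", "payload": {
  "moves": [0.001, 0.04, -0.0005, 0, 0, 0, 0.2, 0.001, 0.09, -0.0005, 0, 0, 0, 0.2, 0.001, 0.125, -0.0005, 0, 0, 0, 0.2, 0.001, 0.137, -0.0005, 0, 0, 0, 0.2, 0.001, 0.137, -0.0005, 0, 0, 0, 0.17, 0.001, 0.137, -0.0005, 0, 0, 0, 0.14, 0.001, 0.137, -0.0005, 0, 0, 0, 0.14]
}}

```text
clock: 17.68
position: [0.6492, -0.1132, 0.0667]
tool_rot: [-0.184, -2.137, 2.14]
force: [-0.3, -0.5, 0.3]
opening: 0.012
```

```bash
python3 - <<'E'
from h import *
where()
plan([(onhub(.095,350.7+a,.064),-99.3+a) for a in (1,3,6,10,14,18,22,26)])
E
```

```text
t 17.68 p [ 0.6492 -0.1132  0.0667] phi -99.43 tilt 0.4 F [-0.3 -0.5  0.3] open 0.012 q [ 0.08  0.8   0.1   1.56 -0.11  0.77 -1.51]
[0.0018, 0.0027, -0.0032] [-0.1, -1.1, -0.4]
[0.0019, 0.0027, -0.0065] [-0.1, -3.1, -0.4]
[0.0023, 0.0027, -0.0115] [-0.1, -6.1, -0.4]
[0.0032, 0.0027, -0.018] [-0.1, -10.1, -0.4]
[0.0046, 0.0027, -0.0245] [-0.1, -14.1, -0.4]
[0.0065, 0.0027, -0.0309] [-0.1, -18.1, -0.4]
[0.0088, 0.0026, -0.0371] [-0.1, -22.1, -0.4]
[0.0115, 0.0026, -0.0432] [-0.1, -26.1, -0.4]
```

Call:
{"api": "apply_moves", "payload": {
  "moves": [0.001, 0.001, -0.002, 0, -1, 0, 0.14, 0.0015, 0.002, -0.0055, 0, -3, 0, 0.14, 0.002, 0.002, -0.011, 0, -6, 0, 0.14, 0.0032, 0.002, -0.018, 0, -10, 0, 0.14, 0.0046, 0.002, -0.0245, 0, -14, 0, 0.14, 0.0065, 0.002, -0.0309, 0, -18, 0, 0.14, 0.0088, 0.002, -0.0371, 0, -22, 0, 0.14, 0.0115, 0.002, -0.0432, 0, -26, 0, 0.14]
}}

```text
clock: 18.68
position: [0.6433, -0.068, 0.0626]
tool_rot: [-0.303, 2.061, -2.065]
force: [-0.5, -1.0, 0.9]
opening: 0.0118
```

Call:
{"api": "apply_moves", "payload": {
  "moves": [0.0002, 0, -0.0066, 0, -4, 0, 0.14, 0.0009, 0, -0.0132, 0, -8, 0, 0.14, 0.0021, 0, -0.0198, 0, -12, 0, 0.14, 0.0037, 0, -0.0262, 0, -16, 0, 0.14, 0.0057, 0, -0.0325, 0, -20, 0, 0.14, 0.0082, 0, -0.0386, 0, -24, 0, 0.14, 0.0111, 0, -0.0446, 0, -28, 0, 0.14, 0.0144, 0, -0.0503, 0, -32, 0, 0.14]
}}

```text
clock: 19.68
position: [0.6155, -0.024, 0.0626]
tool_rot: [-0.776, 1.712, -1.718]
force: [1.0, -1.4, 0.1]
opening: 0.0119
```

```bash
python3 - <<'E'
from h import *
where()
s=sensors.read_state(); d=s['position'][:2]-HUB; print(np.hypot(*d),np.degrees(np.arctan2(d[1],d[0])))
a0=np.degrees(np.arctan2(d[1],d[0])).round()
print(a0);plan([(onhub(.095,a0+a,.064),a0-90+a) for a in (4,8,12,16,20,24,28,32)])
E
```

```text
t 19.68 p [ 0.6155 -0.024   0.0626] phi -41.19 tilt 0.21 F [ 1.  -1.4  0.1] open 0.0119 q [ 0.1   0.76 -0.16  1.69  0.18  0.7  -0.87]
0.09469553352943219 49.51664834142101
50.0
[0.0001, -0.0014, -0.0074] [-0.2, -5.2, -0.0]
[0.0009, -0.0014, -0.014] [-0.2, -9.2, -0.0]
[0.0022, -0.0015, -0.0205] [-0.2, -13.2, -0.0]
[0.0039, -0.0015, -0.0269] [-0.2, -17.2, -0.0]
[0.0061, -0.0015, -0.0332] [-0.2, -21.2, -0.0]
[0.0087, -0.0015, -0.0393] [-0.2, -25.2, 0.0]
[0.0117, -0.0016, -0.0452] [-0.2, -29.2, 0.0]
[0.0152, -0.0016, -0.0508] [-0.2, -33.2, 0.0]
```

Call:
{"api": "apply_moves", "payload": {
  "moves": [0.0001, 0, -0.0072, 0, -5, 0, 0.14, 0.0009, 0, -0.014, 0, -9.2, 0, 0.14, 0.0022, 0, -0.0205, 0, -13.2, 0, 0.14, 0.0039, 0, -0.0269, 0, -17.2, 0, 0.14, 0.0061, 0, -0.0332, 0, -21.2, 0, 0.14, 0.0087, 0, -0.0393, 0, -25.2, 0, 0.14, 0.0117, 0, -0.0452, 0, -29.2, 0, 0.14, 0.0152, 0, -0.0508, 0, -33.2, 0, 0.14]
}}

```text
clock: 20.68
position: [0.5676, -0.0016, 0.0626]
tool_rot: [-1.138, 1.308, -1.314]
force: [0.5, -1.3, 1.0]
opening: 0.0119
```

```bash
python3 - <<'E'
from h import *
where()
s=sensors.read_state(); d=s['position'][:2]-HUB; print(np.hypot(*d),np.degrees(np.arctan2(d[1],d[0])))
plan([(onhub(.095,111-a,.064),21-a) for a in (25.5,21.5,17.5,13.5,9.5,6,3,1)]); plan([(onhub(.095,111,.064),21)],(onhub(.095,110,.064),20))
E
```

```text
t 20.68 p [ 0.5676 -0.0016  0.0626] phi -7.99 tilt 0.24 F [ 0.5 -1.3  1. ] open 0.0119 q [ 0.16  0.72 -0.31  1.83  0.35  0.64 -0.5 ]
0.095378667161208 81.78509383592645
[0.0006, -0.0014, -0.0062] [-0.2, -3.5, 0.1]
[0.0012, -0.0014, -0.0128] [-0.2, -7.5, 0.1]
[0.0023, -0.0015, -0.0193] [-0.2, -11.5, 0.1]
[0.0038, -0.0015, -0.0257] [-0.2, -15.5, 0.1]
[0.0058, -0.0015, -0.0321] [-0.2, -19.5, 0.1]
[0.0079, -0.0015, -0.0375] [-0.2, -23.0, 0.1]
[0.01, -0.0016, -0.042] [-0.2, -26.0, 0.1]
[0.0115, -0.0016, -0.045] [-0.2, -28.0, 0.1]
[0.0, 0.0, -0.0017] [0.0, -1.0, 0.0]
```

Call:
{"api": "apply_moves", "payload": {
  "moves": [0.0006, 0, -0.0062, 0, -3.5, 0, 0.14, 0.0012, 0, -0.0128, 0, -7.5, 0, 0.14, 0.0023, 0, -0.0193, 0, -11.5, 0, 0.14, 0.0038, 0, -0.0257, 0, -15.5, 0, 0.14, 0.0058, 0, -0.0321, 0, -19.5, 0, 0.14, 0.0079, 0, -0.0375, 0, -23, 0, 0.14, 0.01, 0, -0.042, 0, -26, 0, 0.14, 0.0115, 0, -0.045, 0, -28, 0, 0.14]
}}

```text
clock: 21.68
position: [0.5214, -0.0066, 0.0625]
tool_rot: [-1.352, 0.946, -0.952]
force: [0.8, 0.1, 0.4]
opening: 0.0122
```

Call:
{"api": "apply_moves", "payload": {
  "moves": [0, 0, -0.0012, 0, -0.7, 0, 0.14, 0, 0, -0.0012, 0, -0.7, 0, 0.14, 0, 0, -0.0012, 0, -0.7, 0, 0.14]
}}

```text
clock: 22.05
position: [0.5201, -0.0075, 0.0622]
tool_rot: [-1.357, 0.939, -0.945]
force: [1.3, -0.2, -0.6]
opening: 0.0118
```

```bash
python3 - <<'E'
from h import *
where()
s=sensors.read_state(); d=s['position'][:2]-HUB; print(np.hypot(*d),np.degrees(np.arctan2(d[1],d[0])))
lines('top5')
E
```

```text
t 22.05 p [ 0.5201 -0.0075  0.0622] phi 20.46 tilt 0.2 F [ 1.3 -0.2 -0.6] open 0.0118 q [ 0.26  0.69 -0.44  1.96  0.51  0.59 -0.17]
0.09475227538904389 110.94062547180506
disc [ 0.5681 -0.1123  0.1058] 0.0111
[(189.2, 37), (219.2, 67), (356.7, 122)]
[(50.2, 56), (130.5, 40), (201.9, 44), (230.2, 62), (289.9, 69), (351.9, 88)]
```

Top-camera lines: 50.2° and 289.9°, so the cup's line is at about 170.1°. Lift off and take a view from above the hub.

Call:
{"api": "apply_moves", "payload": {
  "moves": [0, -0.03, 0, 0, 0, 0, 0.2, 0, -0.08, 0, 0, 0, 0, 0.2, 0, -0.14, 0, 0, 0, 0, 0.2, 0, -0.2, 0, 0, 0, 0, 0.2, 0, -0.206, 0, 0, 0, 0, 0.2]
}}

```text
clock: 22.72
position: [0.5219, -0.0062, 0.273]
tool_rot: [-1.351, 0.932, -0.951]
force: [-0.4, -0.3, -0.5]
opening: 0.017
```

```bash
python3 - <<'E'
from h import *
where()
plan([([.53,-.092,.27],80)])
E
```

```text
t 22.73 p [ 0.5219 -0.0062  0.273 ] phi 20.46 tilt 0.77 F [-0.4 -0.3 -0.5] open 0.017 q [ 0.4   0.42 -0.62  1.73  0.28  1.07  0.04]
[0.0831, 0.0032, -0.0225] [-0.4, -59.5, 0.7]
```

Call:
{"api": "apply_moves", "payload": {
  "moves": [0.02, 0, -0.006, 0, -10, 0, 1, 0.04, 0, -0.012, 0, -20, 0, 1, 0.06, 0, -0.018, 0, -30, 0, 1, 0.083, 0, -0.0225, 0, -40, 0, 1, 0.083, 0, -0.0225, 0, -50, 0, 1, 0.083, 0, -0.0225, 0, -59.5, 0, 1, 0.083, 0, -0.0225, 0, -59.5, 0, 1, 0.083, 0, -0.0225, 0, -59.5, 0, 1]
}}

```text
clock: 23.72
position: [0.5271, -0.0928, 0.2679]
tool_rot: [-1.568, 0.138, -0.141]
force: [0.6, -0.1, -0.0]
opening: 0.0856
```

```bash
cat >> h.py <<'E'
def rect(w,C,h,ang,z=.035,n='wrist'):
    N=600; a=np.radians(ang); uh=np.array([np.cos(a),np.sin(a)]); th=np.array([-np.sin(a),np.cos(a)])
    g=np.mgrid[0:N,0:N]; al=.19-g[0]*.0004; ta=(g[1]-300)*.0004
    X=h[0]+al*uh[0]+ta*th[0]; Y=h[1]+al*uh[1]+ta*th[1]
    K,k1,T=C; p=np.einsum('ij,jab->iab',np.linalg.inv(T),np.stack([X,Y,np.full_like(X,z),np.ones_like(X)]))
    sx,sy=p[0]/-p[2],-p[1]/-p[2]; f=1+k1*(sx**2+sy**2)
    return cv2.remap(w,(K[0,0]*sx*f+K[0,2]).astype(np.float32),(K[1,1]*sy*f+K[1,2]).astype(np.float32),cv2.INTER_CUBIC)
E
python3 - <<'E'
from h import *
where()
C=cal('wrist'); w=grab('wrist'); h,n,e,cov=rim(w,C); print('hub',h,n,e,cov)
o=rect(w,C,h,170)
cv2.circle(o,(300,475),int(.125/.0004),(255,0,0),1); cv2.line(o,(300,0),(300,100),(0,255,0),1)
# expected cup mouth circle at z=.11 around r=.08
for t in np.linspace(0,2*np.pi,40):
    P=np.array([*h,.11])+[.08*np.cos(np.radians(170))+.031*np.cos(t),.08*np.sin(np.radians(170))+.031*np.sin(t),0]
    u=proj('wrist',P,C); cv2.circle(w,tuple(int(x) for x in u),1,(255,0,0),-1)
cv=np.zeros((420,980,3),np.uint8); cv[:,:560]=w; cv[:,560:]=cv2.resize(o,(420,420),interpolation=cv2.INTER_AREA)
save('m9.png',cv2.resize(cv,None,fx=.81,fy=.81,interpolation=cv2.INTER_AREA)); save('w9.png',w); save('r9.png',o)
E
```

```text
t 23.73 p [ 0.5271 -0.0928  0.2679] phi 79.83 tilt 0.15 F [ 0.6 -0.1 -0. ] open 0.0856 q [ 0.7   0.52 -0.88  1.69  0.44  1.14  1.09]
hub [ 0.55459289 -0.09852664] 507 0.0009292850325291614 [-180. -150. -120.  -90.  -60.  -30.    0.   30.   60.   90.  120.  150.]
```

View pics/m9.png

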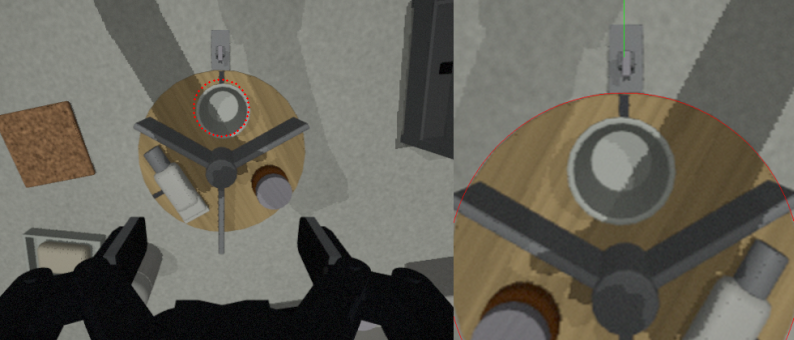

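The view shows the cup's line (crop x≈624) on the pointer's axis (≈626), the tube in its bay and the jar standing. The cup's mouth at (222,110) puts it about 77 mm from the hub. Going to grasp it.

```bash
python3 - <<'E'
from h import *
plan([([.4787,-.0845,.2],80),([.4787,-.0845,.063],80)])
E
```

```text
[-0.0494, 0.0679, -0.0004] [0.1, -0.1, 0.2]
[-0.0498, 0.2049, -0.0002] [0.1, -0.1, 0.2]
```

Call:
{"api": "apply_moves", "payload": {
  "moves": [-0.03, 0.02, -0.0003, 0, 0, 0, 1, -0.0495, 0.05, -0.0003, 0, 0, 0, 1, -0.0495, 0.09, -0.0003, 0, 0, 0, 1, -0.0495, 0.13, -0.0003, 0, 0, 0, 1, -0.0495, 0.165, -0.0003, 0, 0, 0, 1, -0.0495, 0.19, -0.0003, 0, 0, 0, 1, -0.0495, 0.203, -0.0003, 0, 0, 0, 1, -0.0495, 0.203, -0.0003, 0, 0, 0, 1]
}}

```text
clock: 24.78
position: [0.4793, -0.0846, 0.065]
tool_rot: [-1.568, 0.136, -0.14]
force: [-0.1, 0.5, 0.9]
opening: 0.0852
```

```bash
python3 - <<'E'
from h import *
where()
C=cal('wrist'); w=grab('wrist','w10.png')
E
```

```text
t 24.77 p [ 0.4793 -0.0846  0.065 ] phi 79.95 tilt 0.18 F [-0.1  0.5  0.9] open 0.0852 q [ 0.56  0.71 -0.66  2.05  0.74  0.63  0.79]
```

Call:
{"api": "apply_moves", "payload": {
  "moves": [0, 0, 0, 0, 0, 0, 0.9, 0, 0, 0, 0, 0, 0, 0.82, 0, 0, 0, 0, 0, 0, 0.76, 0, 0, 0, 0, 0, 0, 0.7, 0, 0, 0, 0, 0, 0, 0.64, 0, 0, 0, 0, 0, 0, 0.6, 0, 0, 0, 0, 0, 0, 0.6, 0, 0, 0, 0, 0, 0, 0.6]
}}

```text
clock: 25.82
position: [0.4801, -0.0845, 0.0665]
tool_rot: [-1.568, 0.133, -0.142]
force: [-0.5, -0.3, 6.6]
opening: 0.06
```

Call:
{"api": "apply_moves", "payload": {
  "moves": [0, -0.004, 0, 0, 0, 0, 0.6, 0, -0.012, 0, 0, 0, 0, 0.6, 0, -0.03, 0, 0, 0, 0, 0.6, 0, -0.06, 0, 0, 0, 0, 0.6, 0, -0.1, 0, 0, 0, 0, 0.6, 0, -0.13, 0, 0, 0, 0, 0.6, 0, -0.14, 0, 0, 0, 0, 0.6, 0, -0.14, 0, 0, 0, 0, 0.6]
}}

```text
clock: 26.82
position: [0.4786, -0.0848, 0.2052]
tool_rot: [-1.568, 0.135, -0.141]
force: [0.0, -0.4, -2.1]
opening: 0.0602
```

```bash
python3 - <<'E'
from h import *
where()
# mat centre from top camera, colour fit
im=grab('top','top6.png'); C=cal('top'); hsv=cv2.cvtColor(im,cv2.COLOR_RGB2HSV)
m=((hsv[...,0]<22)&(hsv[...,1]>90)).astype(np.uint8); m[:,:375]=0
k=max(cv2.findContours(m,0,1)[0],key=cv2.contourArea); (c,wh,ang)=cv2.minAreaRect(k); print(c,wh,ang,onz('top',c,.008))
m0=cv2.imread('pics/top0.png'); 
plan([([.4935,-.3675,.205],20)])
print([(d['box'],d['score']) for d in eyes.boxes_of('cup','top')[:2]])
E
```

```text
t 26.82 p [ 0.4786 -0.0848  0.2052] phi 79.94 tilt 0.23 F [ 0.  -0.4 -2.1] open 0.0602 q [ 0.71  0.52 -0.86  1.91  0.49  0.94  1.01]
(422.5, 375.0) (88.0, 95.0) 90.0 [ 0.07400616 -0.40172728  0.008     ]
[0.0645, 0.0, -0.2756] [0.0, 59.9, 0.1]
[]
```

```bash
python3 - <<'E'
from h import *
def mat(im,C,n,roi):
    hsv=cv2.cvtColor(im,cv2.COLOR_RGB2HSV); m=((hsv[...,0]<20)&(hsv[...,1]>85)&(hsv[...,2]>30)).astype(np.uint8)
    k=np.zeros_like(m); k[roi[1]:roi[3],roi[0]:roi[2]]=1; m=cv2.morphologyEx(m*k,cv2.MORPH_CLOSE,np.ones((5,5)))
    c=max(cv2.findContours(m,0,1)[0],key=cv2.contourArea)[:,0].astype(float)
    P=np.array([onz(n,p,.008,C)[:2] for p in c]).astype(np.float32)
    r_=cv2.minAreaRect(P*1000); print(n,np.round(r_[0],1),np.round(r_[1],1),round(r_[2],1))
im=cv2.imread('pics/top0.png')[...,::-1].copy(); mat(im,cal('top'),'top',(375,195,435,255))
c=eyes.get_calibration('wrist'); W=np.eye(4); W[:3,:3]=RR(79.83); W[:3,3]=[.5271,-.0928,.2679]
w=cv2.imread('pics/w9.png')[...,::-1].copy(); mat(w,(np.array(c['K']),c['k1'],W@np.array(c['mount'])),'wrist',(0,110,130,240))
E
```

```text
top [ 494.2 -366.5] [119.  116.4] 89.7
wrist [ 492.1 -368.1] [118.1 122.6] 1.2
```

```bash
python3 - <<'E'
from h import *
plan([([.4935,-.3675,.205],80),([.4935,-.3675,.04],80)])
E
```

```text
[0.0647, -0.0005, -0.2757] [0.1, -0.0, 0.1]
[0.0645, 0.1645, -0.2754] [0.1, -0.0, 0.1]
```

Call:
{"api": "apply_moves", "payload": {
  "moves": [0.004, 0, -0.015, 0, 0, 0, 0.6, 0.012, 0, -0.05, 0, 0, 0, 0.6, 0.022, 0, -0.095, 0, 0, 0, 0.6, 0.034, 0, -0.145, 0, 0, 0, 0.6, 0.045, 0, -0.195, 0, 0, 0, 0.6, 0.056, 0, -0.24, 0, 0, 0, 0.6, 0.063, 0, -0.268, 0, 0, 0, 0.6, 0.0647, 0, -0.2757, 0, 0, 0, 0.6]
}}

```text
clock: 27.92
position: [0.4927, -0.3708, 0.2038]
tool_rot: [-1.567, 0.141, -0.143]
force: [0.0, 0.3, -2.5]
opening: 0.0599
```

```bash
python3 - <<'E'
from h import *
where()
plan([([.4935,-.3675,.045],80)])
im=lines('top7')
E
```

```text
t 27.93 p [ 0.4927 -0.3708  0.2038] phi 79.65 tilt 0.08 F [ 0.   0.3 -2.5] open 0.0599 q [ 1.07  0.71 -0.82  1.55  0.56  1.13  1.52]
[0.0, 0.1588, 0.0036] [0.1, -0.4, 0.0]
disc [ 0.5539 -0.0959  0.1218] 0.0008
[(49.7, 82), (110.2, 69), (170.2, 68), (230.3, 57), (290.0, 60), (352.0, 83)]
[(49.8, 82), (110.2, 69), (170.2, 68), (230.3, 57), (290.0, 60), (352.0, 83)]
```

The lines read 49.8°, 170.2° and 290.0°: the cup's bay is still lined up. Lowering the cup.

Call:
{"api": "apply_moves", "payload": {
  "moves": [0, 0.03, 0.003, 0, 0, 0, 0.6, 0, 0.075, 0.003, 0, 0, 0, 0.6, 0, 0.115, 0.003, 0, 0, 0, 0.6, 0, 0.14, 0.003, 0, 0, 0, 0.6, 0, 0.151, 0.003, 0, 0, 0, 0.6, 0, 0.156, 0.003, 0, 0, 0, 0.6, 0, 0.1585, 0.003, 0, 0, 0, 0.6, 0, 0.1585, 0.003, 0, 0, 0, 0.6]
}}

```text
clock: 28.98
position: [0.4961, -0.3647, 0.0481]
tool_rot: [-1.568, 0.134, -0.141]
force: [0.6, 0.3, -2.1]
opening: 0.0599
```

Call:
{"api": "apply_moves", "payload": {
  "moves": [0, 0.001, 0, 0, 0, 0, 0.6, 0, 0.002, 0, 0, 0, 0, 0.6, 0, 0.003, 0, 0, 0, 0, 0.6, 0, 0.003, 0, 0, 0, 0, 0.6]
}}

```text
clock: 29.48
position: [0.4955, -0.3646, 0.0442]
tool_rot: [-1.568, 0.135, -0.14]
force: [-0.7, -0.4, -1.2]
opening: 0.0601
```

```bash
python3 -c "
from h import *
where()"
```

```text
t 29.48 p [ 0.4955 -0.3646  0.0442] phi 79.96 tilt 0.2 F [-0.7 -0.4 -1.2] open 0.0601 q [ 0.99  0.89 -0.69  1.69  0.73  0.83  1.37]
```

Still above the mat; continue in 1 mm steps, correcting 2 mm laterally.

Call:
{"api": "apply_moves", "payload": {
  "moves": [-0.0015, 0.001, -0.002, 0, 0, 0, 0.6, -0.0015, 0.002, -0.0025, 0, 0, 0, 0.6, -0.0015, 0.003, -0.0025, 0, 0, 0, 0.6, -0.0015, 0.003, -0.0025, 0, 0, 0, 0.6]
}}

```text
clock: 29.98
position: [0.4937, -0.3667, 0.0412]
tool_rot: [-1.567, 0.135, -0.14]
force: [0.8, 0.3, -2.5]
opening: 0.0602
```

Call:
{"api": "apply_moves", "payload": {
  "moves": [0, 0.0005, 0, 0, 0, 0, 0.6, 0, 0.001, 0, 0, 0, 0, 0.6, 0, 0.001, 0, 0, 0, 0, 0.6]
}}

```text
clock: 30.35
position: [0.4937, -0.3667, 0.0403]
tool_rot: [-1.568, 0.135, -0.14]
force: [0.5, 0.3, -2.3]
opening: 0.0602
```

Call:
{"api": "apply_moves", "payload": {
  "moves": [0, 0.0005, 0, 0, 0, 0, 0.6, 0, 0.001, 0, 0, 0, 0, 0.6, 0, 0.001, 0, 0, 0, 0, 0.6]
}}

```text
clock: 30.72
position: [0.4939, -0.3668, 0.0397]
tool_rot: [-1.568, 0.134, -0.141]
force: [0.1, 0.2, 1.4]
opening: 0.06
```

Call:
{"api": "apply_moves", "payload": {
  "moves": [0, 0.0005, 0, 0, 0, 0, 0.6, 0, 0.001, 0, 0, 0, 0, 0.6, 0, 0.001, 0, 0, 0, 0, 0.6]
}}

```text
clock: 31.1
position: [0.4942, -0.3668, 0.0396]
tool_rot: [-1.569, 0.134, -0.141]
force: [-1.5, -0.0, 6.7]
opening: 0.0598
```

The cup is down on the mat. Release and retreat straight up.

Call:
{"api": "apply_moves", "payload": {
  "moves": [0, -0.0007, 0, 0, 0, 0, 0.66, 0, -0.0007, 0, 0, 0, 0, 0.78, 0, -0.0007, 0, 0, 0, 0, 0.9, 0, -0.0007, 0, 0, 0, 0, 1, 0, -0.0007, 0, 0, 0, 0, 1, 0, -0.03, 0, 0, 0, 0, 1, 0, -0.08, 0, 0, 0, 0, 1, 0, -0.14, 0, 0, 0, 0, 1]
}}

```text
clock: 32.1
position: [0.4924, -0.3664, 0.1787]
tool_rot: [-1.566, 0.136, -0.139]
force: [0.7, -0.5, 0.3]
opening: 0.0852
```

Call:
{"api": "apply_moves", "payload": {
  "moves": [0, -0.06, 0, 0, 0, 0, 1, 0.0, -0.08, -0.05, 0, 0, 0, 1, -0.03, -0.08, -0.11, 0, 0, 0, 1, -0.06, -0.08, -0.17, 0, 0, 0, 1, -0.08, -0.08, -0.21, 0, 0, 0, 1, -0.08, -0.08, -0.21, 0, 0, 0, 1, -0.08, -0.08, -0.21, 0, 0, 0, 1]
}}

```text
clock: 32.98
position: [0.3779, -0.5586, 0.258]
tool_rot: [-1.566, 0.134, -0.141]
force: [1.3, 0.4, 0.1]
opening: 0.0855
```

```bash
python3 - <<'E'
from h import *
where()
im=lines('top8'); C=cal('top')
for q in('cup','tube','jar','mat','lotion','spray_can'):
    print(q,[(np.round(d['box']).tolist(),round(d['score'],2)) for d in eyes.boxes_of(q,'top')[:5]])
grab('side','side8.png')
for q in('cup','tube','jar','mat'): print('side',q,[(np.round(d['box']).tolist(),round(d['score'],2)) for d in eyes.boxes_of(q,'side')[:5]])
# expected boxes of an upright cup at mat centre
for n in('top','side'):
    for c in ([.4935,-.3675],):
        U=np.array([proj(n,[c[0]+rr*np.cos(t),c[1]+rr*np.sin(t),z]) for z,rr in((.083,.031),(.008,.027)) for t in np.linspace(0,6.28,40)]); print('expect',n,U.min(0).round(1),U.max(0).round(1))
E
```

```text
t 32.98 p [ 0.3779 -0.5586  0.258 ] phi 79.98 tilt 0.24 F [1.3 0.4 0.1] open 0.0855 q [ 1.35  0.75 -0.84  1.29  0.55  1.33  1.92]
disc [ 0.5539 -0.0959  0.1219] 0.0008
[(49.8, 79), (110.2, 66), (170.2, 66), (230.5, 55), (290.2, 62), (352.0, 81)]
[(49.8, 79), (110.2, 67), (170.2, 66), (230.4, 55), (290.2, 62), (352.0, 80)]
cup [([393.0, 214.0, 419.0, 234.0], 0.59)]
tube [([152.0, 132.0, 171.0, 174.0], 0.96), ([182.0, 290.0, 221.0, 322.0], 0.82), ([128.0, 280.0, 160.0, 326.0], 0.72), ([324.0, 174.0, 353.0, 217.0], 0.66)]
jar []
mat [([380.0, 203.0, 423.0, 246.0], 0.9)]
lotion [([356.0, 131.0, 386.0, 159.0], 0.61)]
spray_can [([247.0, 108.0, 264.0, 137.0], 0.78), ([322.0, 172.0, 350.0, 218.0], 0.3)]
side cup [([296.0, 150.0, 312.0, 177.0], 0.94)]
side tube [([342.0, 327.0, 392.0, 359.0], 0.88), ([172.0, 301.0, 220.0, 325.0], 0.67), ([354.0, 276.0, 385.0, 315.0], 0.62), ([262.0, 188.0, 280.0, 191.0], 0.6), ([283.0, 163.0, 319.0, 186.0], 0.38)]
side jar [([251.0, 203.0, 267.0, 228.0], 0.68), ([230.0, 225.0, 329.0, 358.0], 0.54)]
side mat [([287.0, 165.0, 322.0, 185.0], 0.67), ([242.0, 151.0, 271.0, 177.0], 0.37)]
expect top [394.8 212.2] [423.  234.8]
expect side [295.9 151.9] [313.4 178.4]
```

```bash
python3 -c "
from h import *
print(r.sign_off())"
```

```text
the job is handed in; nothing more can be done
None
```

The job is handed in after about 33 s of the 72 s allowed, with the arm clear of everything.

**What I did:** I turned the carousel about 91.5° clockwise so the empty bay's line met the pointer. I laid the white tube flat in that bay, then turned the carousel about 120° counter-clockwise to bring the cup's bay to the pointer. I lifted the cup out and set it down slowly in the middle of the cork mat.

**Last checks:**
- **Alignment:** the three lines read 49.8°, 170.2° and 290.2°, against a pointer at about 170–171°. The cup's bay is lined up within about 1°, and it did not move when the cup came out.
- **Cup:** it appears in both cameras within about 2–4 px of where an upright cup on the mat's centre should appear. The contact force when setting it down was about 7 N.
- **Tube:** the final detection puts it in its bay. An earlier close view showed it flat, about 20 mm or more inside the rim.
- **Jar:** the side camera shows it on the disc. The top-camera network missed it in the last picture.

**What disagreed:**
- One wrist picture, taken while the arm was still moving, gave inconsistent positions. I retook it with the arm settled and used that instead.
- The pointer's direction came out between 169° and 172° in the different views.
- My 13th picture, a look before grasping the cup, was refused because of the 12-picture limit. The grasp and the final checks therefore relied on measured numbers.

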